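# Unbolt the long supply box on the resin craft table

### The arm

A 7-joint arm with a two-finger parallel gripper is mounted at the origin on the work surface. World frame = base frame: x ahead of the robot, y to its left, z up, the work surface at z = 0. Lengths are in m, angles in rad, forces in N, time in s.
With the tool pointing down it reaches from about 0.35 to 0.9 m from the base axis. Payload 7.2 kg.
Tool frame: the origin (TCP) lies at the very end of the fingers, on their centre line; the grasp point (between the pads) lies 19 mm behind it; z points along the fingers, y is the line along which they close (so a half turn about z gives the same grasp; the last joint's range is limited). The gripper opens to 85 mm and grips with 20 to 120 N. Pads are 22 mm wide; open, the fingers measure 114 mm over their backs; the gripper's body (76 mm by 85 mm) begins 54 mm behind the grasp point. The pads swing forward as they close: fully open they stand 13 mm farther back than shut.
Start: joints at [-1.379, 0.411, -0.013, 1.596, 0.006, 1.134, -0.082], TCP at [0.161, 0.604, 0.231] pointing down, gripper open.
Joint ranges: [-2.95, 2.95], [-0.29, 1.99], [-1.47, 1.44], [0.14, 2.54], [-1.03, 4.17], [0.13, 1.85], [-2.86, 2.86]. Speed limits (rad/s): [2.39, 2.39, 3.01, 3.01, 3.14, 3.14, 3.14].

### API

Orientations are given as a rotation vector (axis times angle).
In Python, from station import * gives the robot as it stands.
- The arm moves only by the tool jog_arm, never from a script. Its argument "series" is a list of rows, each a list of 5 numbers: the opening, from 0 (shut) to 1 (fully open), then the shift along the world's x, y, z in mm, then the turn about the world's z in rad. In form: [[hand, x, y, z, twist], ...]. A call has 1 to 8 rows; each row shifts and turns the commanded pose from where the row before left it; what a row does not reach is not made up. A row lasts 1/8 s, in which the tool goes at most 62.5 mm and 10.7 degrees, less where a joint would pass 70% of its speed; a pose out of reach is approached as far as the arm can. A call with a gripper value outside its range is refused whole. The fingers move at their own pace and stop on an object; the grip force is fixed at half the most. Time passes only in rows, so rows that do not move let the fingers close. It gives the time, the measured TCP pose, the force, the opening and the grip force at its end, in the units of the state.
- state(): the state, without advancing time (a new reading comes with each control period).
- capture(name): name is "scene" or "side" or "wrist"; returns (picture, depth): 480x640x3 uint8, red, green, blue; 480x640 float32, m along the optical axis (not along the pixel's ray), 0 where there is no reading.
- camera_params(name): a dict with "fx", "fy", "cx", "cy" (pixels), "cam_to_world" (4x4, takes a point from camera to world coordinates). Camera axes: x right, y down, z forward; pixel columns grow to the right and rows downward; lengths in m; the calibration is good to about 2 mm. The wrist camera is an equidistant fisheye: a pixel r from the principal point sees the ray r / f radians off the axis. A picture is of the moment at which its call begins: read the wrist's pose just before it. camera_params takes no time and is no camera call; for the wrist camera it gives the pose at the moment of the call.
- close_job(): hands the job in; it is judged then, once.
Trained networks look in the newest picture that a camera, given by its name, has taken for a name from the list of things; names that differ only in an ending like _2 or _b are one class to them, and where a whole thing is asked for, a point or a joint stands for the part that bears it (a point fixed in the world has none). Each returns a list of dicts, best first, with "conf" (0 to 1); they miss things now and then, are a little off and sometimes report something else, mostly with a low value. They report only what shows in the picture. A call takes as long as a camera call.
- recognise(camera, query): "point" ([row, column] in pixels, amid what is visible of it).
The state is a dict: "clock": time; "joint_positions": joint angles; "qd": joint speeds; "effort": joint torques, N m; "tool_pos": TCP position; "eef_rot": TCP orientation; "wrist_force": force on the tool from outside, world axes, zero at the start; "torque": the same for the moment, N m; "opening": finger opening in m; "grip_force": force on a finger pad.
Only numpy, scipy, OpenCV 4.12 (cv2) and the standard library are available. Lean on these libraries where they do the work, as an engineer would, in place of code of your own. Each camera call takes 0.05 s, during which the arm holds its last target. There are 200 camera calls.

### The job

Two wooden boxes with bolted hatches stand on the craft table. Unbolt the long, oblong one: lift its bolt's knobbed handle up out of the notch, slide the bolt all the way back out of its staple, and let go. Leave the square box's bolt as it is.

Things in the scene. Friction and masses are not known exactly. Their poses are not given: they have to be found in the camera images.
- long_box: Oblong wooden box, fixed, 170 mm (x) by 260 mm (y), lid top 100 mm high. Origin: centre of underside; z up, x away from its front edge. The bolt lies on the lid along y, axis at x -30, z 116 mm, staple towards -y; it draws back to +y. Guard rail beside the handle: y 8 to 62, x -51 to -44, top z 134 mm. Bolt guides: 26 mm wide, top z 126 mm. A loose 55 mm high cup stands on the lid behind the bolt.
- long_knob (a point): Centre of the 20 mm ball on the long box's bolt handle (10 mm stem), 50 mm from the bolt axis; at x -77, y 0, z 133 mm in the box when shut and down in its 15 mm notch, 20 degrees above level towards -x. It turns up about the bolt axis, past upright (70 degrees of turn), stop at 86; light friction (0.5 N), stays where left. y axis along the bolt, the way it draws; x, z turn with the handle.
- long_bolt (a joint): Slide of the long box's bolt, m: 0 shut in the staple, 0.050 drawn fully back to its stop. The guard rail lets it slide only while the handle is at least 70 degrees above level (50 degrees of turn up from the notch). Friction about 1.5 N; stays where left.
- square_knob (a point): Centre of the same ball on the bolt of the square box (180 by 180 mm, 100 mm high, same bolt): the bolt to leave alone.

How it is judged:
On the way:
1. the long box's bolt handle is lifted out of its notch (ball more than 155 mm above the box's underside) with the bolt not yet drawn (less than 8 mm) (z of long_knob in the frame of long_box above 0.155 m and value of joint long_bolt below 0.008 m), for 0.05 s.
At the end, for the whole second after the job is handed in: the long box's bolt is drawn back at least 40 of its 50 mm and at rest, and the square box's bolt knob is within 15 mm of where it began (value of joint long_bolt above 0.04 m and velocity of joint long_bolt between -0.01 and 0.01 m/s and distance of square_knob from where it was at the start of the episode below 0.015 m); the robot touches nothing.
It fails at once if the square box's bolt or handle is moved (its knob by more than 15 mm) (distance of square_knob from where it was at the start of the episode above 0.015 m).
It also fails if it takes over 35 s, if anything falls off the work surface, if the arm or the gripper's body presses on something with over 40 N, if the wrist force passes 120 N, or if a joint passes its speed limit or range.

## Working session

There is one attempt and no reset: what is moved stays moved. The work goes in short steps, Python scripts to look and compute and a tool call to move; the robot and the scene stay as the last step left them, time stands still between calls to the robot, and variables do not carry over. Pictures are saved under pics/ and viewed, at most 10 in all, crops included, and the job is handed in when it is done.

Besides the shell and the picture viewer there is one more tool, called after "Emit:" by a JSON object that holds its "method" and its "body", one argument or row to a line. jog_arm: Moves the arm, as the interface text tells. Its arguments: {"type":"object","properties":{"series":{"type":"array"}},"required":["series"]}

```bash
mkdir -p pics; ls; python3 - <<'E'
from station import *
import cv2,numpy as np
s=state();print(s)
for c in("scene","side"):
    p,d=capture(c);cv2.imwrite(f"pics/{c}0.png",p[:,:,::-1]);np.savez(f"{c}0.npz",p=p,d=d)
    k=camera_params(c);T=np.array(k["cam_to_world"])
    print(c,T.round(3).tolist(),k["fx"])
    for q in("long_box","long_knob","square_knob","long_bolt"):
        for r in recognise(c,q)[:3]:
            v,u=r["point"];z=np.median(d[int(v)-1:int(v)+2,int(u)-1:int(u)+2])
            print(q,r["conf"],v,u,(T@[(u-k["cx"])/k["fx"]*z,(v-k["cy"])/k["fy"]*z,z,1])[:3].round(3))
E
```

```text
pics
{'clock': 0.0, 'joint_positions': array([-1.37921237,  0.41192252, -0.01270977,  1.59707408,  0.00562702,
        1.13427614, -0.08217602]), 'qd': array([-0.00120634,  0.00084954,  0.00114145, -0.00130865, -0.00023249,
       -0.00055301,  0.00084701]), 'effort': array([-4.22493513e-04, -6.00617766e+01,  6.82023615e-01, -2.99405068e+01,
        1.38339540e-02,  1.08137605e-02,  2.15718408e-06]), 'tool_pos': array([0.16046578, 0.60352757, 0.2304267 ]), 'eef_rot': array([-4.06821202e-01, -3.11506745e+00,  2.58051646e-03]), 'wrist_force': array([-0.15583236,  0.71272799,  0.03150104]), 'torque': array([0.00900132, 0.01821702, 0.0384903 ]), 'grip_force': 0.0, 'opening': 0.08498859879777862}
scene [[-0.83, 0.333, -0.447, 0.902], [0.557, 0.503, -0.66, 0.5], [0.005, -0.797, -0.604, 0.59], [0.0, 0.0, 0.0, 1.0]] 481.1875636616709
long_box 0.57 204.1 255.8 [ 0.577 -0.152  0.103]
long_knob 0.5 151.4 285.1 [ 0.464 -0.232  0.141]
square_knob 0.94 309.3 415.2 [0.542 0.216 0.132]
long_bolt 0.67 167.2 275.4 [ 0.498 -0.213  0.125]
side [[0.835, -0.378, 0.401, 0.196], [-0.55, -0.579, 0.602, -0.492], [0.005, -0.723, -0.691, 0.681], [0.0, 0.0, 0.0, 1.0]] 564.3992011441022
long_box 0.71 382.5 424.3 [ 0.497 -0.255  0.12 ]
long_knob 0.9 378.4 392.3 [ 0.458 -0.241  0.143]
square_knob 0.65 166.5 253.2 [0.524 0.206 0.137]
long_bolt 0.82 375.0 404.9 [ 0.481 -0.238  0.128]
```

View pics/scene0.png

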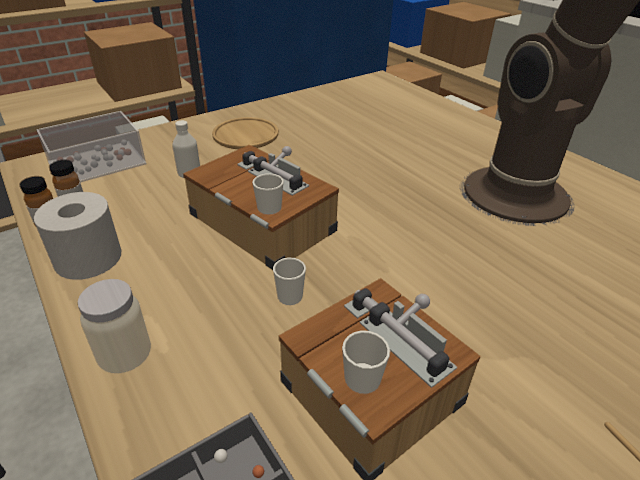

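View pics/side0.png

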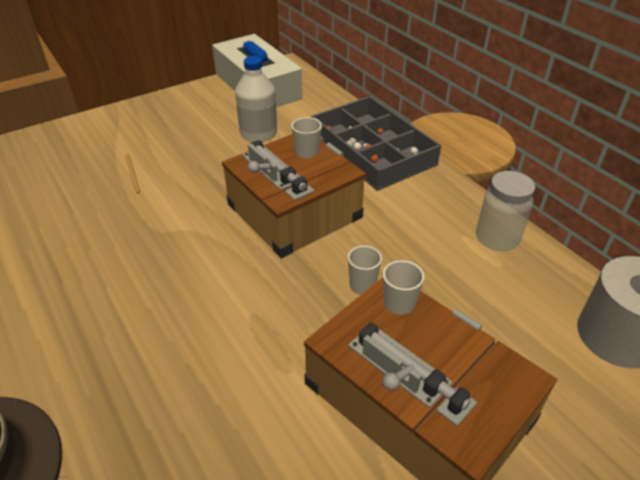

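```bash
cat > h.py <<'E'
from station import *
import cv2,numpy as np
def cloud(c,d):
    k=camera_params(c);T=np.array(k["cam_to_world"]);v,u=np.nonzero(d>0);z=d[v,u]
    return (T@np.c_[(u-k["cx"])/k["fx"]*z,(v-k["cy"])/k["fy"]*z,z,np.ones_like(z)].T).T[:,:3]
E
python3 - <<'E'
from h import *
P=[]
for c in("scene","side"):
    f=np.load(f"{c}0.npz");X=cloud(c,f["d"])
    m=(abs(X[:,2]-.1)<.006)&(X[:,1]<.05)&(X[:,1]>-.42)&(X[:,0]>.3)&(X[:,0]<.85)
    r=cv2.minAreaRect((X[m][:,:2]*1000).astype(np.float32));print(c,m.sum(),r,cv2.boxPoints(r).round(0).tolist())
    P.append(X)
X=np.vstack(P)
# top-down height map 2mm, x 0.35..0.8 , y -0.42..0.35
H=np.zeros((225,385))
ix=((X[:,0]-.35)/.002).astype(int);iy=((X[:,1]+.42)/.002).astype(int)
m=(ix>=0)&(ix<225)&(iy>=0)&(iy<385)&(X[:,2]<.2)
np.maximum.at(H,(ix[m],iy[m]),X[m][:,2])
img=cv2.applyColorMap(np.clip((H-.0)/.18*255,0,255).astype(np.uint8),cv2.COLORMAP_JET)
cv2.imwrite("pics/top.png",cv2.resize(img[::-1,::-1],None,fx=2,fy=2,interpolation=0))
E
```

```text
scene 5117 ((665.1904296875, -209.05422973632812), (443.17950439453125, 302.0860900878906), 12.352975845336914) [[416.0, -109.0], [481.0, -404.0], [914.0, -309.0], [849.0, -14.0]]
side 21902 ((665.6168212890625, -210.31797790527344), (440.62835693359375, 298.4283447265625), 12.722062110900879) [[418.0, -113.0], [484.0, -404.0], [913.0, -307.0], [848.0, -16.0]]
```

View pics/top.png

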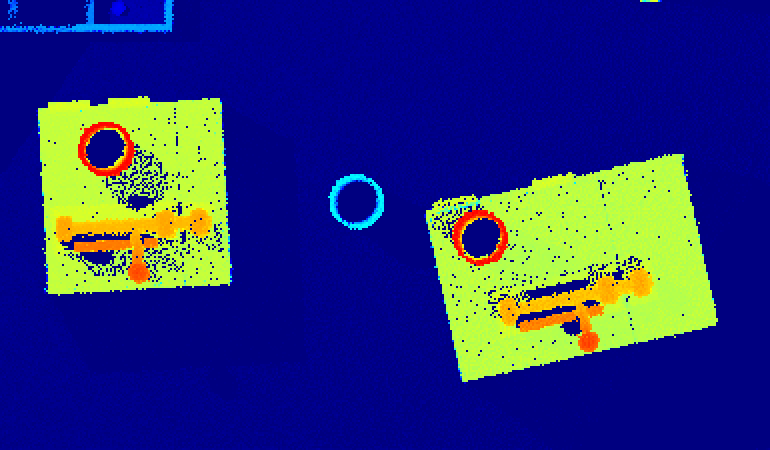

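The long box is the right-hand one in the height map (square box on the left). Its bolt knob is at map pixel (row 341, col 589), the shut position. The closing line will go along the bolt axis. I'll refine the axis and knob now, and check the bottle near the path.

```bash
python3 - <<'E'
from h import *
from scipy.optimize import least_squares
for c in("scene","side"):
    f=np.load(f"{c}0.npz");X=cloud(c,f["d"])
    m=(abs(X[:,2]-.1)<.004)&(X[:,1]<-.07)&(X[:,1]>-.37)&(X[:,0]>.41)&(X[:,0]<.66)
    r=cv2.minAreaRect((X[m][:,:2]*1000).astype(np.float32));print(c,r)
    B=X[(np.hypot(X[:,0]-.459,X[:,1]+.239)<.014)&(X[:,2]>.12)&(X[:,2]<.16)]
    s=least_squares(lambda p:np.linalg.norm(B-p,axis=1)-.010,[.459,-.239,.133],loss="soft_l1",f_scale=.002);print("ball",len(B),s.x.round(4))
    m=(X[:,0]>.05)&(X[:,0]<.65)&(X[:,1]>-.3)&(X[:,1]<.75)&(X[:,2]>.16)&(np.hypot(X[:,0]-.16,X[:,1]-.6)>.2)&(np.hypot(X[:,0],X[:,1])>.3)
    Y=X[m];print("tall",len(Y),Y.min(0) if len(Y) else 0,Y.max(0) if len(Y) else 0)
E
```

```text
scene ((534.7635498046875, -222.71142578125), (182.52157592773438, 265.18975830078125), 12.352975845336914)
ball 88 [ 0.459  -0.2392  0.1376]
tall 0 0 0
side ((534.6397094726562, -220.7749481201172), (180.41273498535156, 261.2124938964844), 12.759902954101562)
ball 273 [ 0.4592 -0.2382  0.1344]
tall 0 0 0
```

Emit:
{"method": "jog_arm", "body": {
  "series": [
    [1,0,0,40,0.16],
    [1,0,0,30,0.16],
    [1,40,-45,0,0.155],
    [1,40,-45,0,0],
    [1,40,-45,0,0],
    [1,40,-45,0,0],
    [1,40,-45,0,0],
    [1,40,-45,0,0]
  ]
}}

```text
clock: 1.5
tool_pos: [0.4017, 0.3324, 0.3017]
eef_rot: [-0.337, 3.123, 0.001]
wrist_force: [0.3, 0.2, 0.3]
opening: 0.0854
grip_force: 0.0
```

Emit:
{"method": "jog_arm", "body": {
  "series": [
    [1,10,-60,0,0],
    [1,10,-60,0,0],
    [1,10,-60,0,0],
    [1,10,-60,0,0],
    [1,10,-60,0,0],
    [1,5,-60,0,0],
    [1,0,-60,0,0],
    [1,0,-60,0,0]
  ]
}}

```text
clock: 2.5
tool_pos: [0.4553, -0.1478, 0.3017]
eef_rot: [-0.338, 3.122, 0.0]
wrist_force: [1.3, -0.1, 0.7]
opening: 0.0855
grip_force: 0.0
```

Emit:
{"method": "jog_arm", "body": {
  "series": [
    [1,2,-60,0,0],
    [1,0,-31,-30,0],
    [1,0,0,-40,0],
    [1,0,0,-20,0],
    [1,0,0,0,0]
  ]
}}

```text
clock: 3.12
tool_pos: [0.4567, -0.2366, 0.2102]
eef_rot: [0.337, -3.121, -0.002]
wrist_force: [-0.5, 0.9, 0.2]
opening: 0.0855
grip_force: 0.0
```

```bash
python3 - <<'E'
from h import *
s=state();print(s["clock"],s["tool_pos"],s["eef_rot"])
k=camera_params("wrist");p,d=capture("wrist");T=np.array(k["cam_to_world"])
cv2.imwrite("pics/w1.png",p[:,:,::-1])
for r in recognise("wrist","long_knob")[:3]:
    v,u=r["point"];z=np.median(d[int(v)-1:int(v)+2,int(u)-1:int(u)+2])
    x,y=u-k["cx"],v-k["cy"];R=np.hypot(x,y);t=R/k["fx"]
    print(r,(T@[x/R*np.tan(t)*z,y/R*np.tan(t)*z,z,1])[:3].round(4))
E
```

```text
3.125 [ 0.45669877 -0.23663501  0.2101927 ] [ 3.36816841e-01 -3.12077374e+00 -1.54161686e-03]
{'point': [268.1, 315.0], 'conf': 0.88} [ 0.4581 -0.2371  0.1434]
```

View pics/w1.png

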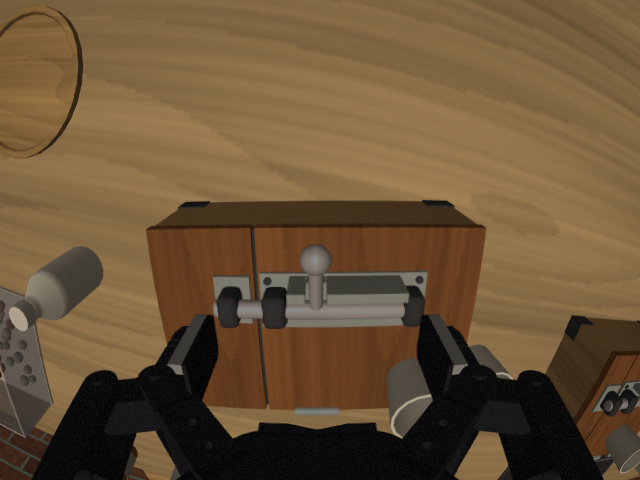

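The ball (row 262, col 315) sits centred between the fingers and the bolt is level in the picture. I'll descend and grip.

Emit:
{"method": "jog_arm", "body": {
  "series": [
    [1,2,-1,-40,0],
    [1,0,0,-33,0],
    [1,0,0,-20,0],
    [1,0,0,0,0],
    [0.4,0,0,0,0],
    [0,0,0,0,0],
    [0,0,0,0,0],
    [0,0,0,0,0]
  ]
}}

```text
clock: 4.22
tool_pos: [0.4593, -0.2373, 0.1185]
eef_rot: [0.338, -3.123, -0.002]
wrist_force: [-0.8, 1.6, -0.1]
opening: 0.0165
grip_force: 58.5
```

Emit:
{"method": "jog_arm", "body": {
  "series": [
    [0,0,0,0,0],
    [0,0,0,0,0],
    [0,0,0,0,0]
  ]
}}

```text
clock: 4.6
tool_pos: [0.4592, -0.2375, 0.1181]
eef_rot: [0.338, -3.123, -0.001]
wrist_force: [-2.6, 4.0, 1.1]
opening: 0.0166
grip_force: 58.5
```

Emit:
{"method": "jog_arm", "body": {
  "series": [
    [0,3.6,0.8,7.9,0],
    [0,4.9,1.1,7.1,0],
    [0,6,1.3,6.2,0],
    [0,0,0,0,0]
  ]
}}

```text
clock: 5.1
tool_pos: [0.4778, -0.2348, 0.1412]
eef_rot: [-0.34, 3.118, -0.004]
wrist_force: [-0.8, 0.5, 0.5]
opening: -0.0003
grip_force: 0.2
```

```bash
python3 - <<'E'
from h import *
p,d=capture("side");q,e=capture("wrist")
cv2.imwrite("pics/l1.png",np.hstack([cv2.resize(p[300:450,300:500,::-1],(400,300)),cv2.resize(q[150:390,160:480,::-1],(400,300))]))
E
```

```text
(no output)
```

View pics/l1.png

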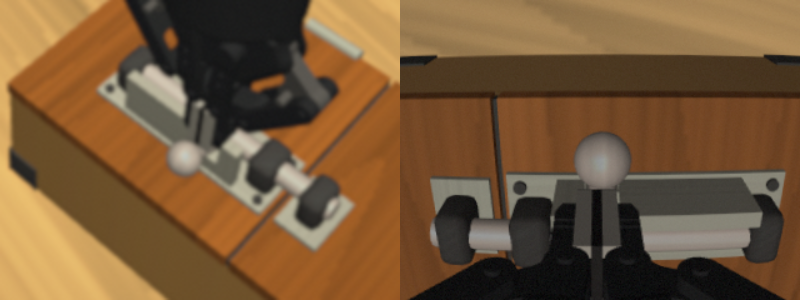

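The fingers slipped off: they are shut over the rail and the ball is still out in front of them (crop pixels (183,157) and (602,157)). I'll measure the ball and the fingertips.

```bash
cat >> h.py <<'E'
from scipy.optimize import least_squares
def wcloud(k,d):
    T=np.array(k["cam_to_world"]);v,u=np.nonzero(d>0);z=d[v,u];x,y=u-k["cx"],v-k["cy"];R=np.hypot(x,y)+1e-9;t=np.tan(R/k["fx"])/R
    return (T@np.c_[x*t*z,y*t*z,z,np.ones_like(z)].T).T[:,:3],v,u
def ball(X,p0,r=.016):
    B=X[np.linalg.norm(X-p0,axis=1)<r]
    if len(B)<20:return len(B),None
    return len(B),least_squares(lambda p:np.linalg.norm(B-p,axis=1)-.010,p0,loss="soft_l1",f_scale=.001).x.round(4)
E
python3 - <<'E'
from h import *
s=state();print(s["tool_pos"])
k=camera_params("wrist");q,e=capture("wrist");X,v,u=wcloud(k,e);print("camera at",np.array(k["cam_to_world"]).round(3).tolist())
p,d=capture("side")
for n,Y in(("w",X),("s",cloud("side",d))):
    print(n,ball(Y,np.array([.459,-.238,.134])),ball(Y,np.array([.464,-.237,.142])))
# fingertip: points within 15mm of TCP axis horizontally, between z .13 and .2
a=s["tool_pos"]
for n,Y in(("w",X),("s",cloud("side",d))):
    m=(np.linalg.norm(Y[:,:2]-a[:2],axis=1)<.02)&(Y[:,2]>.136)&(Y[:,2]<.2)&(np.linalg.norm(Y-[.459,-.238,.136],axis=1)>.014)
    D=(Y[m]-a);xb=D@[.976,.216,0];yb=D@[-.216,.976,0]
    for z0 in range(-6,40,4):
        w=(D[:,2]>z0/1000)&(D[:,2]<=(z0+4)/1000)
        if w.sum()>3:print(n,z0,w.sum(),(1e3*np.r_[np.percentile(xb[w],[3,97]),np.percentile(yb[w],[3,97])]).round(0))
E
```

```text
[ 0.47544493 -0.23567973  0.14059093]
camera at [[-0.214, 0.922, 0.321, 0.391], [0.977, 0.203, 0.068, -0.253], [-0.003, 0.328, -0.945, 0.281], [0.0, 0.0, 0.0, 1.0]]
w (1867, array([ 0.4568, -0.2372,  0.1345])) (2190, array([ 0.4557, -0.2386,  0.1499]))
s (294, array([ 0.4592, -0.2381,  0.1347])) (344, array([ 0.4621, -0.2379,  0.139 ]))
w 2 16 [ -9.  -8. -11.  12.]
w 6 243 [-13.  -8. -12.  13.]
w 10 309 [-13.  -8. -12.  13.]
w 14 357 [-13.  -8. -12.  13.]
w 18 389 [-13.  -8. -12.  13.]
w 22 420 [-13.  -8. -12.  14.]
w 26 448 [-13.  -8. -12.  13.]
w 30 252 [-13.  -8. -12.  13.]
w 34 688 [-13.   8.  -5.   7.]
w 38 419 [-15.  -8. -17.  17.]
s 2 6 [-11.  -6.  -9.   8.]
s 6 38 [-11.  -6. -13.  10.]
s 10 53 [-11.   5. -14.  11.]
s 14 56 [-12.   3. -15.  12.]
s 18 53 [-12.   1. -14.  12.]
s 22 58 [-11.  -0. -14.  10.]
s 26 51 [-11.  -1. -15.  12.]
s 30 38 [-12.  -5. -14.   5.]
s 34 44 [-12.  -6. -14.   5.]
s 38 35 [-13.  -6. -16.  11.]
```

Emit:
{"method": "jog_arm", "body": {
  "series": [
    [1,0,0,6,0],
    [1,0,0,0,0],
    [1,0,0,0,0],
    [1,0,0,0,0],
    [1,-15,-2.5,0,0],
    [1,0,0,-20,0],
    [1,0,0,-13,0],
    [1,0,0,0,0]
  ]
}}

```text
clock: 6.3
tool_pos: [0.458, -0.2371, 0.1117]
eef_rot: [0.337, -3.121, -0.001]
wrist_force: [-0.2, -0.3, 0.0]
opening: 0.0853
grip_force: 0.0
```

Emit:
{"method": "jog_arm", "body": {
  "series": [
    [0.4,0,0,0,0],
    [0,0,0,0,0],
    [0,0,0,0,0],
    [0,0,0,0,0],
    [0,0,0,0,0]
  ]
}}

```text
clock: 6.92
tool_pos: [0.4591, -0.2373, 0.1126]
eef_rot: [-0.337, 3.123, 0.0]
wrist_force: [-0.3, 0.1, 1.2]
opening: 0.0167
grip_force: 58.4
```

```bash
python3 - <<'E'
from h import *
s=state();print(s["clock"],s["tool_pos"],s["wrist_force"],s["torque"],s["opening"])
q,e=capture("wrist");p,d=capture("side")
cv2.imwrite("pics/l2.png",np.hstack([cv2.resize(p[300:450,300:500,::-1],(400,300)),cv2.resize(q[190:340,220:420,::-1],(400,300))]))
E
```

```text
6.925 [ 0.45905902 -0.23728384  0.11259375] [-0.26591149  0.11815721  1.20950322] [ 0.0640629   0.0618132  -0.04126339] 0.016650351110961577
```

View pics/l2.png

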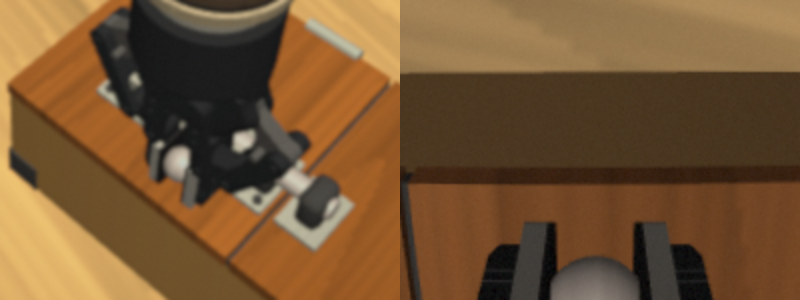

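The ball is now well between the pads, deeper than last time. I'll lift in small steps.

Emit:
{"method": "jog_arm", "body": {
  "series": [
    [0,0.8,0.2,2,0],
    [0,0.8,0.2,2,0],
    [0,0,0,0,0]
  ]
}}

```text
clock: 7.4
tool_pos: [0.4607, -0.2369, 0.1165]
eef_rot: [0.338, -3.123, 0.0]
wrist_force: [0.1, -0.5, -2.3]
opening: 0.0173
grip_force: 58.6
```

Emit:
{"method": "jog_arm", "body": {
  "series": [
    [0,1,0.2,2,0],
    [0,1,0.2,2,0],
    [0,0,0,0,0]
  ]
}}

```text
clock: 7.78
tool_pos: [0.4626, -0.2364, 0.1206]
eef_rot: [0.338, -3.123, -0.0]
wrist_force: [0.8, -0.8, -4.3]
opening: 0.0167
grip_force: 58.5
```

```bash
python3 - <<'E'
from h import *
s=state();a=s["tool_pos"]
k=camera_params("wrist");q,e=capture("wrist");X,v,u=wcloud(k,e)
p,d=capture("side");S=cloud("side",d)
for p0 in([.459,-.238,.134],[.4625,-.237,.142]):
    p0=np.array(p0);print(ball(X,p0,.0105),ball(S,p0,.0105))
# knob top profile in wrist: max z near centre line
for n,Y in(("w",X),("s",S)):
    m=(abs((Y-a)@[-.216,.976,0])<.005)&(abs((Y-a)@[.976,.216,0])<.025)&(Y[:,2]<.16)&(Y[:,2]>.125)
    Z=Y[m];xb=(Z-a)@[.976,.216,0]
    print(n,len(Z),[(round(x,3),round(Z[(xb>x)&(xb<x+.004),2].max(),4)) for x in np.arange(-.02,.012,.004) if ((xb>x)&(xb<x+.004)).any()])
E
```

```text
(96, array([ 0.4596, -0.2375,  0.135 ])) (29, array([ 0.4608, -0.2372,  0.1349]))
(920, array([ 0.4599, -0.2367,  0.14  ])) (143, array([ 0.4624, -0.2371,  0.1408]))
w 1511 [(np.float64(-0.016), np.float64(0.1463)), (np.float64(-0.012), np.float64(0.1496)), (np.float64(-0.008), np.float64(0.1509)), (np.float64(-0.004), np.float64(0.1511)), (np.float64(0.0), np.float64(0.1498)), (np.float64(0.004), np.float64(0.1464))]
s 129 [(np.float64(-0.012), np.float64(0.1491)), (np.float64(-0.008), np.float64(0.1508)), (np.float64(-0.004), np.float64(0.1516)), (np.float64(0.0), np.float64(0.1521)), (np.float64(0.004), np.float64(0.1486))]
```

The ball is following (centre now z 0.141). I'll keep going slowly along the arc.

Emit:
{"method": "jog_arm", "body": {
  "series": [
    [0,2.4,0.5,3.6,0],
    [0,2.5,0.6,3.5,0],
    [0,3,0.6,3.1,0],
    [0,3.1,0.7,3.1,0],
    [0,0,0,0,0]
  ]
}}

```text
clock: 8.5
tool_pos: [0.4782, -0.2331, 0.1348]
eef_rot: [-0.337, 3.115, -0.002]
wrist_force: [30.4, 6.3, -17.4]
opening: 0.0081
grip_force: 44.3
```

```bash
cat > b.py <<'E'
from h import *
import sys
s=state();print(s["clock"],s["tool_pos"].round(4),s["wrist_force"].round(1),s["opening"])
p0=s["tool_pos"]+[0,0,.021]
k=camera_params("wrist");q,e=capture("wrist");X,v,u=wcloud(k,e)
p,d=capture("side")
print(p0,ball(X,p0,.0115),ball(cloud("side",d),p0,.0115))
for r in recognise("side","long_knob")[:2]+recognise("wrist","long_knob")[:2]:print(r)
if len(sys.argv)>1:cv2.imwrite(sys.argv[1],np.hstack([cv2.resize(p[300:450,300:500,::-1],(400,300)),cv2.resize(q[150:390,160:480,::-1],(400,300))]))
E
python3 b.py
```

```text
8.5 [ 0.4782 -0.2331  0.1348] [ 30.4   6.3 -17.4] 0.008067628180737958
[ 0.47815892 -0.23308792  0.15580862] (112, array([ 0.4788, -0.2321,  0.1518])) (100, array([ 0.478 , -0.2371,  0.1555]))
{'point': [376.1, 392.2], 'conf': 0.77}
{'point': [299.9, 314.5], 'conf': 0.57}
```

```bash
python3 b.py pics/l3.png
```

```text
8.7 [ 0.4798 -0.2324  0.1346] [ 18.7   3.1 -16.3] 0.005770599405585916
[ 0.47975762 -0.23243389  0.15559709] (84, array([ 0.4779, -0.2323,  0.1581])) (64, array([ 0.4783, -0.2386,  0.1561]))
{'point': [375.4, 392.5], 'conf': 0.6}
{'point': [294.9, 317.0], 'conf': 0.88}
```

View pics/l3.png

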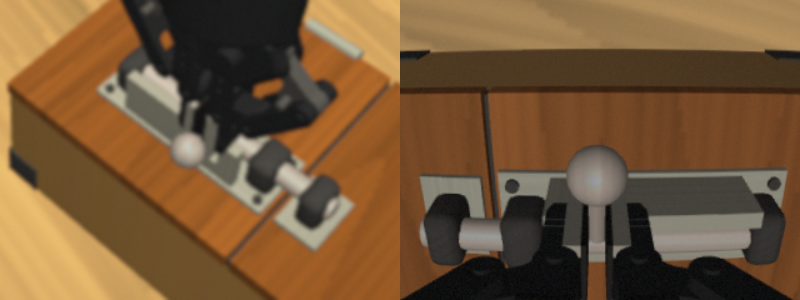

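The ball slipped out on the front side with only the stem between the pads, so gripping isn't reliable. New plan: release, put the shut fingers in front of the ball (−x side), and sweep it inward and up.

Emit:
{"method": "jog_arm", "body": {
  "series": [
    [0.5,0,0,3,0],
    [0.5,0,0,0,0],
    [0.5,0,0,0,0],
    [0.5,0,0,30,0],
    [0.2,-15,-3,20,0],
    [0,-15,-3,0,0],
    [0,0,0,0,0],
    [0,0,0,0,0]
  ]
}}

```text
clock: 9.9
tool_pos: [0.4436, -0.2397, 0.1862]
eef_rot: [0.337, -3.123, -0.001]
wrist_force: [0.6, 0.3, -0.3]
opening: -0.0001
grip_force: 0.0
```

```bash
sed -i 's/^p0=.*/p0=np.array([.462,-.237,.140])/' b.py; sed -i 's/\.0115/.014/g' b.py; python3 b.py
```

```text
9.9 [ 0.4436 -0.2397  0.1862] [ 0.6  0.3 -0.3] -7.473160670800365e-05
[ 0.462 -0.237  0.14 ] (282, array([ 0.4598, -0.2361,  0.141 ])) (254, array([ 0.4623, -0.237 ,  0.1414]))
{'point': [374.2, 395.9], 'conf': 0.56}
{'point': [393.6, 436.3], 'conf': 0.28}
{'point': [298.5, 315.6], 'conf': 0.74}
```

Emit:
{"method": "jog_arm", "body": {
  "series": [
    [0,-9,-3,0,0],
    [0,0,0,-40,0],
    [0,0,0,-28,0],
    [0,0,0,0,0]
  ]
}}

```text
clock: 10.6
tool_pos: [0.4328, -0.2427, 0.1173]
eef_rot: [0.336, -3.12, -0.002]
wrist_force: [-0.0, -1.1, 1.3]
opening: -0.0004
grip_force: 0.0
```

Emit:
{"method": "jog_arm", "body": {
  "series": [
    [0,5,1.1,1,0],
    [0,4,0.9,4,0],
    [0,4,0.9,4,0],
    [0,0,0,0,0]
  ]
}}

```text
clock: 11.1
tool_pos: [0.4462, -0.2411, 0.1291]
eef_rot: [0.336, -3.122, -0.0]
wrist_force: [-9.5, -2.1, 7.1]
opening: 0.0
grip_force: 4.7
```

```bash
sed -i 's/^p0=.*/p0=s["tool_pos"]+[.0215,.0046,.022]/' b.py; python3 b.py
```

```text
11.1 [ 0.4462 -0.2411  0.1291] [-9.5 -2.1  7.1] 6.797973160449492e-06
[ 0.46768451 -0.23648651  0.15114048] (106, array([ 0.4638, -0.2346,  0.1473])) (0, None)
```

Friction on the face is high, so the fingers should rise at least as fast as the ball.

Emit:
{"method": "jog_arm", "body": {
  "series": [
    [0,0,0,3,0],
    [0,3,0.7,4.5,0],
    [0,3,0.7,4,0],
    [0,0,0,0,0]
  ]
}}

```text
clock: 11.8
tool_pos: [0.4547, -0.2385, 0.1399]
eef_rot: [-0.339, 3.122, -0.0]
wrist_force: [0.4, 0.0, 0.6]
opening: -0.0
grip_force: 0.0
```

```bash
sed -i 's/,\.022\]/,.018]/' b.py; python3 b.py pics/l4.png
```

```text
11.8 [ 0.4547 -0.2385  0.1399] [0.4 0.  0.6] -9.071146762274751e-08
[ 0.4762069 -0.2339117  0.1578808] (85, array([ 0.4735, -0.2336,  0.1557])) (0, None)
{'point': [291.0, 321.3], 'conf': 0.2}
```

View pics/l4.png

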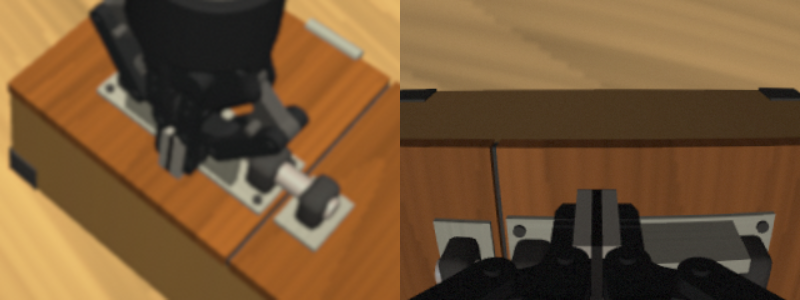

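The ball is now behind the fingers in both views. The scene camera looks from the other side, so I'll use that.

```bash
cat > c.py <<'E'
from h import *
s=state();a=s["tool_pos"];print(s["clock"],a.round(4),s["wrist_force"].round(1))
p,d=capture("scene");r=recognise("scene","long_knob")
for x in r[:2]:print(x)
S=cloud("scene",d);D=S-[.459,-.238,0];xb=D@[.976,.216,0]-.077;yb=D@[-.216,.976,0]
import sys
y0=float(sys.argv[1]) if len(sys.argv)>1 else 0
B=S[(abs(yb-y0)<.011)&(xb<-.02)&(xb>-.09)&(S[:,2]>.13)&(S[:,2]<.18)]
def f(q):return np.linalg.norm(B-[ .459+.976*(.077-.03-.05*np.cos(q[0]))-.216*q[1], -.238+.216*(.047-.05*np.cos(q[0]))+.976*q[1], .117+.05*np.sin(q[0])],axis=1)-.010
best=min((least_squares(f,[t,y0],loss="cauchy",f_scale=.001) for t in np.radians([25,35,45,55,65,75,85,95])),key=lambda s:s.cost)
print(len(B),"theta",np.degrees(best.x[0]),"y",best.x[1],"cost",best.cost,"inliers",(abs(f(best.x))<.002).sum())
if len(sys.argv)>2:cv2.imwrite(sys.argv[2],cv2.resize(p[120:240,210:370,::-1],(640,480)))
E
python3 c.py 0 pics/s2.png
```

```text
12.0 [ 0.4537 -0.2385  0.1392] [-0.7 -0.1  0.4]
{'point': [148.2, 276.5], 'conf': 0.65}
309 theta 52.11873944293795 y 0.0007964590847246724 cost 0.0005545649617195501 inliers 64
```

View pics/s2.png

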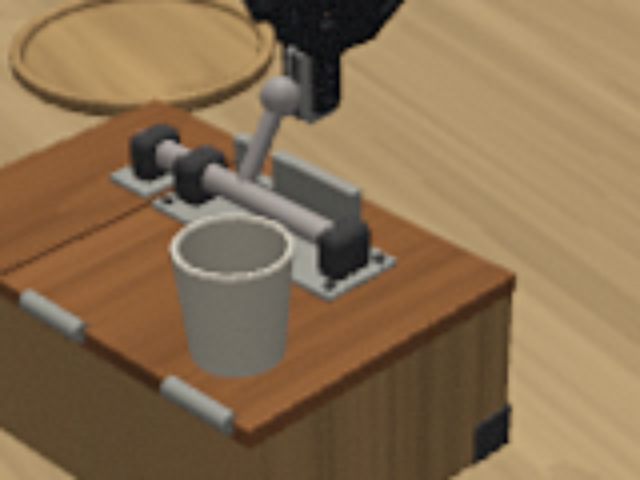

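The handle is at about 52° (ball at crop (280,95)) with the finger in front of it. I'll keep pushing to about 88°.

Emit:
{"method": "jog_arm", "body": {
  "series": [
    [0,4,0.9,4,0],
    [0,4,0.9,3,0],
    [0,4,0.9,2,0],
    [0,4,0.9,1,0],
    [0,4,0.9,1,0],
    [0,4,0.9,0,0],
    [0,4,0.9,0,0],
    [0,0,0,0,0]
  ]
}}

```text
clock: 13.1
tool_pos: [0.4821, -0.2323, 0.1502]
eef_rot: [-0.338, 3.123, -0.0]
wrist_force: [0.6, 0.0, -0.2]
opening: -0.0
grip_force: 0.0
```

```bash
python3 c.py
```

```text
13.1 [ 0.4821 -0.2323  0.1502] [ 0.6  0.  -0.2]
{'point': [146.2, 271.2], 'conf': 0.64}
261 theta 85.29621823594493 y 0.0006859954043752088 cost 0.00040288581253347596 inliers 82
```

Handle is near upright with the bolt still shut. Now I'll go round to the staple side of the ball and push it along +y.

Emit:
{"method": "jog_arm", "body": {
  "series": [
    [0,-4,-1,0,0],
    [0,0,0,45,0],
    [0,15,-14,0,0],
    [0,15,-14,0,0],
    [0,0,0,-25,0],
    [0,0,0,-20,0],
    [0,0,0,0,0]
  ]
}}

```text
clock: 14.08
tool_pos: [0.5064, -0.2612, 0.1491]
eef_rot: [0.336, -3.121, -0.002]
wrist_force: [-0.1, -1.2, 0.3]
opening: -0.0002
grip_force: 0.0
```

Emit:
{"method": "jog_arm", "body": {
  "series": [
    [0,-1.5,7,0,0],
    [0,-1.5,7,0,0],
    [0,-1.5,7,0,0],
    [0,0,0,0,0]
  ]
}}

```text
clock: 14.58
tool_pos: [0.5034, -0.2395, 0.1507]
eef_rot: [-0.339, 3.122, 0.001]
wrist_force: [-0.4, -0.1, -0.3]
opening: 0.0001
grip_force: 0.0
```

```bash
python3 c.py 0.01
```

```text
14.575 [ 0.5034 -0.2395  0.1507] [-0.4 -0.1 -0.3]
{'point': [149.5, 275.3], 'conf': 0.57}
209 theta 88.11452843415788 y 0.010527180941379057 cost 0.0003176364286069903 inliers 87
```

The bolt is sliding (10.5 mm so far). About 39 mm more.

Emit:
{"method": "jog_arm", "body": {
  "series": [
    [0,-1.5,7,0,0],
    [0,-1.5,7,0,0],
    [0,-1.5,7,0,0],
    [0,-1.5,7,0,0],
    [0,-1.5,6,0,0],
    [0,-1,4,0,0],
    [0,0,0,0,0]
  ]
}}

```text
clock: 15.55
tool_pos: [0.4947, -0.2021, 0.1504]
eef_rot: [-0.338, 3.123, 0.0]
wrist_force: [-0.5, -1.1, 0.5]
opening: 0.0001
grip_force: 0.3
```

```bash
python3 c.py 0.048
```

```text
15.55 [ 0.4947 -0.2021  0.1504] [-0.5 -1.1  0.5]
{'point': [157.9, 288.9], 'conf': 0.54}
226 theta 87.5725425976605 y 0.0486749841299779 cost 0.0003518788002393667 inliers 92
```

Drawn about 48.7 mm. I'll back off, rise, verify and hand in.

Emit:
{"method": "jog_arm", "body": {
  "series": [
    [0,1.5,-7,0,0],
    [0,1.5,-7,0,0],
    [0,0,0,50,0],
    [0,0,0,50,0],
    [0,0,0,0,0],
    [0,0,0,0,0]
  ]
}}

```text
clock: 16.4
tool_pos: [0.4974, -0.2166, 0.2498]
eef_rot: [0.337, -3.123, -0.001]
wrist_force: [-0.3, 0.6, -0.6]
opening: 0.0001
grip_force: 0.0
```

```bash
python3 c.py 0.048; python3 -c "
from station import *
print(close_job())"
```

```text
16.4 [ 0.4974 -0.2166  0.2498] [-0.3  0.6 -0.6]
{'point': [157.4, 288.2], 'conf': 0.57}
198 theta 87.66259779922446 y 0.04891926503118925 cost 0.0003127016753722111 inliers 84
the job is handed in; nothing more can be done
None
```

The long box's bolt was lifted out of its notch and drawn back about 49 of its 50 mm, the arm is clear, the square box was never approached, and the job was handed in at 16.4 s (no verdict was returned).

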